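# Rest the steel-headed cap driver level in its stand

## Task

Put the blue-handled tube-cap driver with the heavy steel head away in its two-saddle stand. Grip its handle at the balance point, close behind the head, so that it carries level, and keep it level all the way; lower it right down into the saddles, head in the wide saddle, before you let go. Leave the green-handled spare driver where it lies.

Things in the scene. Friction and masses are not known exactly. Their poses are not given: they have to be found in the camera images.
- driver: Straight tool, flat on the desk, +x to its head. Steel head block 50 long, 44 wide and high (x 29 to 79 mm), dark nose to 87; blue handle, 22 mm square bar (x -161 to 29), black ribs near the tail; end plate 44 square to -171. Handle axis 22 mm above the underside. Origin: at underside level, straight below the balance point, which is 29 mm behind the head. 0.3 to 0.6 kg, head-heavy. z up.
- stand: Fixed: grey base 215 x 110 x 10 mm, two white flared saddles, sides 26 high. Wide one for the head at x +56 mm: 28 long, floor 50 up (black pad), 54 wide, 84 at top. Narrow one for the handle at x -95: 20 long, floor 61 up, 32 wide, 62 at top. Fingers fit between. +x: narrow to wide. Origin: on the desk below the seated driver's balance point; seated, driver origin is 50 mm above it, x alike.
- spare_driver: The spare driver, not to be moved: same shape, size, origin and axes as the driver, but with a white plastic head and a green handle; 0.2 kg. Lies flat on the desk.

How it is judged (in metres and radians):
On the way, in this order (a step that is already met when the one before it is completed fails the run):
1. the driver is held off the desk level (within 10 degrees), its underside 85 mm or more up, gripped within 22 mm of its balance point along the handle (contact force between the fingers and driver above 1 N and angle between driver's own x axis and vertical between 1.3958 and 1.7458 rad and height (world z) of driver above 0.085 m and x of the grasp point in the frame of driver between -0.022 and 0.022 m), for 0.2 s.
2. still held, it is lowered into the saddles: within 12 mm of its seated height, over its place, head in the wide saddle (contact force between the fingers and driver above 1 N and x of driver in the frame of stand between -0.018 and 0.018 m and y of driver in the frame of stand between -0.016 and 0.016 m and angle between the x axis of driver and the x axis of stand, either way round below 0.175 rad and z of driver in the frame of stand below 0.062 m), for 0.1 s.
At the end, for the whole second after the job is handed in: The driver rests released and still in both saddles, head in the wide one: within 18 mm along and 16 mm across its place, 6 mm in height, its axis within 10 degrees of the stand's and 5.7 of level; the spare driver is within 20 mm of where it was (x of driver in the frame of stand between -0.018 and 0.018 m and y of driver in the frame of stand between -0.016 and 0.016 m and angle between the x axis of driver and the x axis of stand, either way round below 0.175 rad and z of driver in the frame of stand between 0.044 and 0.056 m and angle between driver's own x axis and vertical between 1.4708 and 1.6708 rad and contact force between driver and stand above 1 N and linear speed of driver below 0.02 m/s and distance of spare_driver from where it was at the start of the episode below 0.02 m); the robot touches nothing.
It fails at once if the driver tilts more than 15 degrees from level while off the desk (height (world z) of driver above 0.03 m and not (angle between driver's own x axis and vertical between 1.3088 and 1.8328 rad)).
It fails at once if the spare driver is moved 20 mm or more (distance of spare_driver from where it was at the start of the episode above 0.02 m).
It also fails if it takes over 48 s, if anything falls off the work surface, if the arm or the gripper's body presses on something with over 40 N, if the wrist force passes 120 N, or if a joint passes its speed limit or range.

## Robot

A 6-joint arm with a two-finger parallel gripper is mounted at the origin on the work surface. World frame = base frame: x ahead of the robot, y to its left, z up, the work surface at z = 0. Lengths are in mm, angles in degrees, forces in N, time in s.
With the tool pointing down it reaches from about 300 to 875 mm from the base axis. Payload 4.2 kg.
Tool frame: the origin (TCP) lies between the finger pads; the fingertips stand 22 mm ahead of it and the grasp point (between the pads) lies 3 mm ahead of it; z points along the fingers, y is the line along which they close (so a half turn about z gives the same grasp; the last joint's range is limited). The gripper opens to 85 mm and grips with 20 to 120 N. Pads are 22 mm wide; open, the fingers measure 114 mm over their backs; the gripper's body (76 mm by 85 mm) begins 54 mm behind the grasp point. The pads swing forward as they close: fully open they stand 13 mm farther back than shut.
Start: joints at [-76.834, 18.312, 89.639, -0, 72.044, -1.146], TCP at [142.147, -557.165, 253.338] pointing down, gripper open.
Joint ranges: [-177.97, 177.97], [-48.28, 115.42], [12.27, 149.76], [-77.06, 257.06], [2.81, 150.46], [-146.56, 146.56]. Speed limits (degrees/s): [147.25, 147.25, 180, 180, 180, 180].

## Interface

Orientations are given as a 3x3 rotation matrix whose columns are the frame's x, y, z axes.
In Python, from station import env gives the robot as it stands.
- The arm moves only by the tool shift_gripper, called after "Request:" by a JSON object that holds its "name" and its "arguments", one argument or row to a line. Schema: {"type":"object","properties":{"segments":{"type":"array","items":{"type":"array","prefixItems":[{"type":"number"},{"type":"array","items":{"type":"number"},"minItems":3,"maxItems":3},{"type":"number"}],"minItems":3,"maxItems":3},"minItems":1,"maxItems":10},"only":{"type":"string"},"quiet":{"type":"boolean"},"lines":{"type":"string"}},"required":["segments"],"additionalProperties":false}. segments is a list of rows, 1 to 10 of them, each written [opening, [dx, dy, dz], turn]: the finger opening in mm, then dx, dy, dz in shares of the most that a row can go, 1 being 62.5 mm, then a turn about the tool's z in degrees; each row shifts and turns the commanded pose from where the row before left it, along the tool's axes as they then stand; what a row does not reach is not made up. A row lasts 1/8 s, in which the tool goes at most 62.5 mm and 10.7 degrees, less where a joint would pass 70% of its speed; a pose out of reach is approached as far as the arm can. The fingers move at their own pace and stop on an object; the grip force is fixed at half the most. Time passes only in rows, so rows that do not move let the fingers close. The tool returns the time, the measured TCP pose, the force, the opening and the grip force at its end. only (a regular expression) keeps the lines of the reply that match it, lines (a string "A,B") keeps lines A to B, and quiet returns only ok. Input that does not fit is refused with a message, and nothing moves.
- env.sense(): the state, without advancing time (a new reading comes with each control period).
- env.get_image(name): name is "scene" or "top"; returns the picture (420x560x3 uint8, blue, green, red); there is no depth.
- env.get_calibration(name): a dict with "vfov" (degrees; the focal length in pixels is half the picture's height over the tangent of half this angle, whatever the lens; pixels are square), "cx", "cy" (the principal point, pixels), "k1" (the pictures are not rectified: a ray, as slopes to the right and down, at radius r is drawn at 1 + k1 r^2 times it, then the intrinsics apply), "rvec" (rotation vector, rad) and "tvec" (3), from world to camera coordinates, as OpenCV has them. Camera axes: x right, y down, z forward; pixel columns grow to the right and rows downward; lengths in mm; the calibration is good to about 2 mm. A picture is of the moment at which its call begins. get_calibration takes no time and is no camera call.
- env.close_job(): hands the job in; it is judged then, once.
The state is a dict: "clock": time; "joint_positions": joint angles; "joint_vel": joint speeds; "joint_torque": joint torques, N m; "tool_pos": TCP position; "ee_rot": TCP orientation; "contact_force": force on the tool from outside, world axes, zero at the start; "torque": the same for the moment, N m; "finger_gap": finger opening in mm; "grip_force": force on a finger pad.
Only numpy, scipy, OpenCV 4.12 (cv2) and the standard library are available. Lean on these libraries where they do the work, as an engineer would, in place of code of your own. Each camera call takes 0.05 s, during which the arm holds its last target. There are 200 camera calls.

## Working session

There is one attempt and no reset: what is moved stays moved. The work goes in short steps, Python scripts to look and compute and a tool call to move; the robot and the scene stay as the last step left them, time stands still between calls to the robot, and variables do not carry over. Pictures are saved under pics/ and viewed, at most 10 in all, crops included, and the job is handed in when it is done.

```bash
mkdir -p pics; cat > h.py <<'E'
import numpy as np, cv2
from station import env
def cal(n):
    c=env.get_calibration(n); f=210/np.tan(np.radians(c["vfov"])/2)
    R=cv2.Rodrigues(np.array(c["rvec"],float))[0]; return f,c["cx"],c["cy"],c["k1"],R,np.array(c["tvec"],float).ravel()
def px2w(n,u,v,z):
    f,cx,cy,k,R,t=cal(n); d=np.array([(u-cx)/f,(v-cy)/f]); s=d.copy()
    for _ in range(30): s=d/(1+k*(s@s))
    r=R.T@np.array([s[0],s[1],1]); o=-R.T@t
    return (o+r*(z-o[2])/r[2]).round(1)
def w2px(n,p):
    f,cx,cy,k,R,t=cal(n); q=R@np.array(p,float)+t; s=q[:2]/q[2]; s=s*(1+k*(s@s)); return np.array([cx,cy])+f*s
E
python3 - <<'E'
from h import *
for n in("top","scene"):
    cv2.imwrite(f"pics/{n}0.png",cv2.resize(env.get_image(n),(800,600),interpolation=cv2.INTER_CUBIC))
    f,cx,cy,k,R,t=cal(n);print(n,f,k,-R.T@t)
s=env.sense();print(s["tool_pos"],s["ee_rot"],s["clock"])
E
```

```text
top 534.8212498836319 -0.17265796947180578 [ 392.11457719  -11.13619206 1165.32907324]
scene 425.5012108367094 -0.02187075427456844 [ 836.92140295 -434.87063687  540.59028503]
[ 142.04146732 -556.76707839  252.57506566] [[ 9.68958455e-01  2.47223287e-01 -3.98199555e-04]
 [ 2.47223608e-01 -9.68957180e-01  1.57211643e-03]
 [ 2.82547416e-06 -1.62175984e-03 -9.99998685e-01]] 0.1
```

View pics/top0.png

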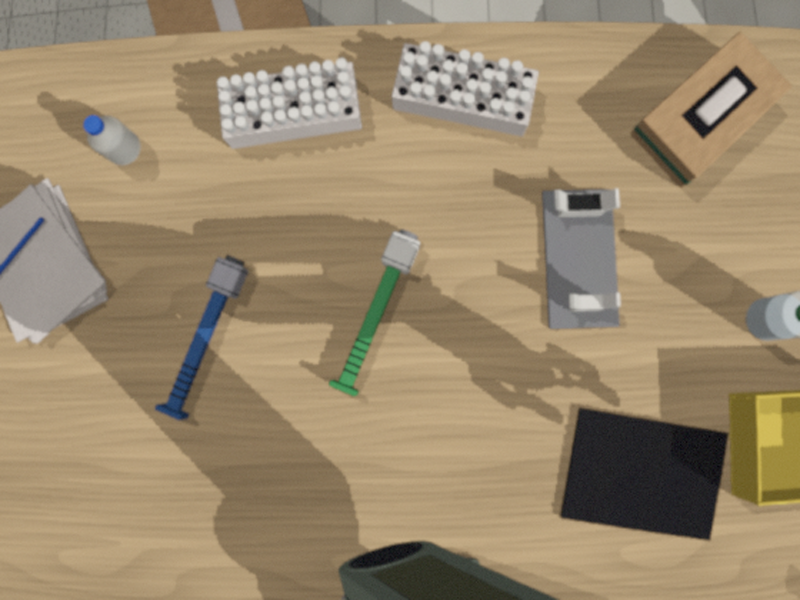

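View pics/scene0.png

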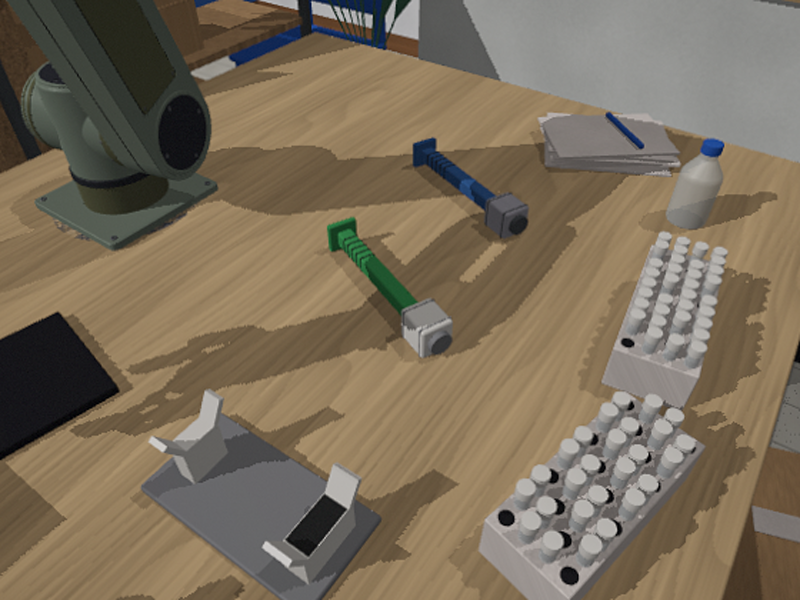

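The top view (view px = 1/0.7 of image px) shows the blue driver with its head at (227,276) and tail plate at (172,410). The spare is at (400,250)-(344,387). The stand has its wide saddle at (586,202) and its narrow one at (594,302). I'll enlarge the driver and the stand.

```bash
python3 - <<'E'
from h import *
im=env.get_image("top")
a=im[168:298,102:182];b=im[120:250,371:451]
c=np.hstack([cv2.resize(x,None,fx=4.6,fy=4.6,interpolation=cv2.INTER_CUBIC) for x in(a,b)])
for i in range(0,130,10):
    y=int(i*4.6); cv2.line(c,(0,y),(6,y),(0,0,255),1);cv2.line(c,(368,y),(374,y),(0,0,255),1)
cv2.imwrite("pics/crop1.png",c);print(c.shape)
E
```

```text
(598, 736, 3)
```

View pics/crop1.png

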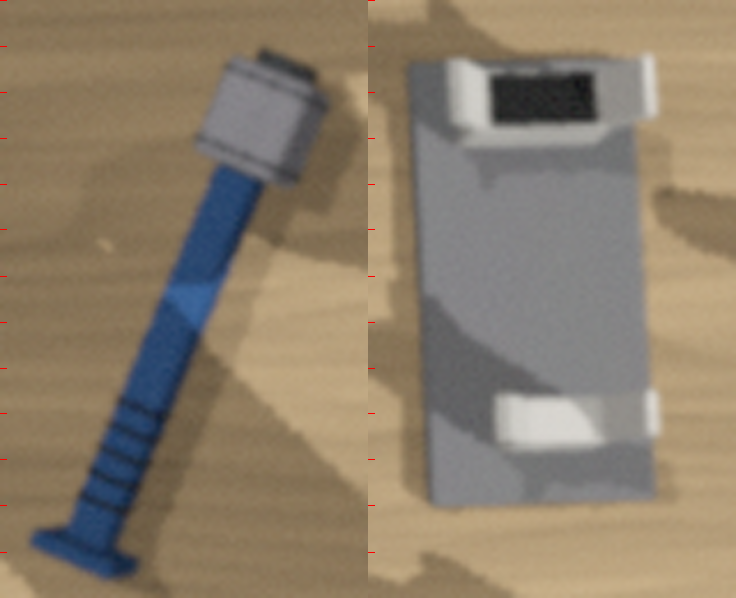

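```bash
cat > fit.py <<'E'
from h import *
from scipy.optimize import least_squares
def P(q,l): 
    c,s=np.cos(q[2]),np.sin(q[2]); return [q[0]+c*l[0]-s*l[1],q[1]+s*l[0]+c*l[1],l[2]]
def fit(n,L,px,q0):
    r=least_squares(lambda q:np.concatenate([w2px(n,P(q,l))-p for l,p in zip(L,px)]),q0,x_scale=[10,10,.1])
    return r.x,r.fun.reshape(-1,2).round(1)
E
python3 - <<'E'
from fit import *
D=[((79,22,44),(232,58)),((29,22,44),(199,141)),((79,-22,44),(313,90)),((29,-22,44),(276,172)),((29,11,33),(218,167)),((-161,11,33),(70,528)),((-161,22,44),(42,526)),((-171,22,44),(32,540)),((-171,-22,44),(130,576))]
px=[np.array([102+u/4.6,168+v/4.6]) for _,(u,v) in D]
q,e=fit("top",[d[0] for d in D],px,[400,300,0]);print("driver",q[:2],np.degrees(q[2]),e.tolist())
T=lambda u,v:(371+(u-368)/4.6,120+v/4.6)
for nm,u,v,z in[("padC",544.5,98,50),("padL",492,98,50),("padR",597,98,50),("bTL",410,62,10),("bBL",431,504,10),("bBR",656,496,10),("bTR",636,130,10),("narTipT",652,392,87),("narTipB",653,438,87),("wideTipT",652,57,76),("wideTipB",652,117,76),("narFloor",550,420,61)]:
    print(nm,px2w("top",*T(u,v),z))
q,e=fit("top",[(56,0,50),(-95,-32,87),(56,-43,76)],[T(544.5,98),T(652,415),T(651,87)],[450,-250,0]);print(q,np.degrees(q[2]),e.tolist())
E
```

```text
driver [486.13627636 291.70015561] -22.673591475502242 [[0.3, -2.4], [-1.3, 1.1], [1.2, -2.1], [0.5, 1.8], [0.5, -2.1], [0.2, 1.2], [0.1, -0.1], [0.6, 1.2], [-2.3, 1.3]]
padC [ 632.1 -270.2   50. ]
padL [ 632.5 -245.5   50. ]
padR [ 631.7 -295.1   50. ]
bTL [ 659.5 -214.9   10. ]
bBL [ 446.9 -215.8   10. ]
bBR [ 447.8 -324.1   10. ]
bTR [ 624.3 -323.6   10. ]
narTipT [ 490.4 -303.6   87. ]
narTipB [ 469.8 -303.1   87. ]
wideTipT [ 644.9 -315.3   76. ]
wideTipB [ 616.9 -313.5   76. ]
narFloor [ 481.1 -262.8   61. ]
[ 5.75299345e+02 -2.70774947e+02  1.75347350e-03] 0.10046663100200862 [[0.2, 0.4], [-0.1, -0.1], [-0.1, -0.2]]
```

The stand fit agrees to about 1 mm: origin (575,-270), yaw about 0. The driver fit has residuals of 2 px, so I'll check it with a wireframe in both cameras.

```bash
python3 - <<'E'
from fit import *
import itertools
q=[486.1,291.7,np.radians(-22.67)]
def box(x0,x1,w,z0,z1):
    c=list(itertools.product((x0,x1),(-w,w),(z0,z1)))
    return [(a,b) for a,b in itertools.combinations(c,2) if sum(i!=j for i,j in zip(a,b))==1]
E=box(29,79,22,0,44)+box(-161,29,11,11,33)+box(-171,-161,22,0,44)
out=[]
for n,(x0,y0,w,h),s in(("top",(102,168,80,130),4.5),("scene",(275,85,110,95),4)):
    c=cv2.resize(env.get_image(n)[y0:y0+h,x0:x0+w],None,fx=s,fy=s,interpolation=cv2.INTER_CUBIC)
    f=lambda p:tuple(int(v) for v in (w2px(n,P(q,p))-[x0,y0]+.5)*s)
    for a,b in E: cv2.line(c,f(a),f(b),(0,255,255),1)
    out.append(cv2.copyMakeBorder(c,0,585-c.shape[0],0,0,0))
cv2.imwrite("pics/ov.png",np.hstack(out))
E
```

```text
(no output)
```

View pics/ov.png

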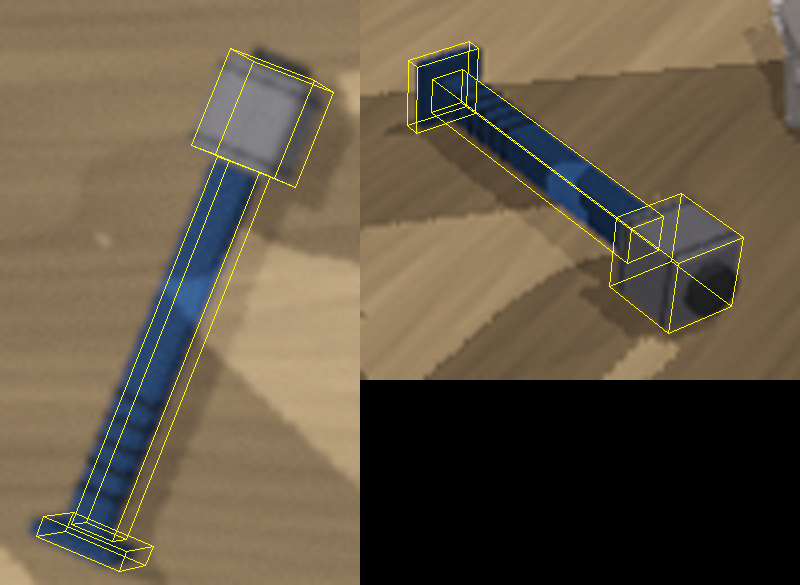

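The overlay matches along the axis. The handle sits about 2 mm towards +y, so I take the balance point as (487,293), yaw -22.7. I'm heading over there high, staying outside the minimum radius.

Units first: shifts go in shares of 62.5 mm. So 45 mm is 0.72, -31 mm is -0.496.

```bash
cat > d.py <<'E'
import sys; from h import *
s=env.sense(); R=np.array(s["ee_rot"]); p=np.array(s["tool_pos"]); t=np.array([float(a) for a in sys.argv[1:4]])
yaw=np.degrees(np.arctan2(R[1,0],R[0,0]))
print("t",s["clock"],"pos",p.round(1),"yaw",yaw.round(2),"tool delta",(R.T@(t-p)).round(1),"turn",round(yaw-float(sys.argv[4]),2),"gap",s["finger_gap"],"grip",s["grip_force"],"F",np.round(s["contact_force"],1),"T",np.round(s["torque"],2))
E
```

Request:
{"name": "shift_gripper", "arguments": {
  "segments": [
    [85,[0.72,-0.496,0],0],
    [85,[0.72,-0.496,0],0],
    [85,[0.72,-0.496,0],0],
    [85,[0.72,-0.496,0],0],
    [85,[0.72,-0.496,0],0],
    [85,[0.72,-0.496,0],0],
    [85,[0.72,-0.496,0],0],
    [85,[0.72,-0.496,0],0],
    [85,[0.72,-0.496,0],0],
    [85,[0.72,-0.496,0],0]
  ]
}}

```text
clock: 1.5
tool_pos: [502.5, -144.0, 253.4]
ee_rot: [[0.969, 0.247, 0.0], [0.247, -0.969, -0.0], [0.0, 0.0, -1.0]]
contact_force: [0.0, -1.1, -0.9]
finger_gap: 85.3
grip_force: 0.0
```

```bash
python3 d.py 487 293 150 -22.7
```

```text
t 1.5 pos [ 502.5 -144.   253.4] yaw 14.33 tool delta [  93.1 -427.3  103.2] turn 37.03 gap 85.27523221025615 grip 0.0 F [ 0.  -1.1 -0.9] T [ 0.01 -0.03  0.03]
```

Request:
{"name": "shift_gripper", "arguments": {
  "segments": [
    [85,[0.184,-0.856,0.16],0],
    [85,[0.184,-0.856,0.16],0],
    [85,[0.184,-0.856,0.16],0],
    [85,[0.184,-0.856,0.16],0],
    [85,[0.184,-0.856,0.16],0],
    [85,[0.184,-0.856,0.16],0],
    [85,[0.184,-0.856,0.16],0],
    [85,[0.184,-0.856,0.16],0]
  ]
}}

```text
clock: 2.5
tool_pos: [484.6, 293.7, 173.0]
ee_rot: [[0.969, 0.247, 0.0], [0.247, -0.969, -0.0], [0.0, 0.0, -1.0]]
contact_force: [1.3, -0.2, 0.3]
finger_gap: 85.0
grip_force: 0.0
```

Request:
{"name": "shift_gripper", "arguments": {
  "segments": [
    [85,[0,0,0.08],9.3],
    [85,[0,0,0.08],9.3],
    [85,[0,0,0.08],9.3],
    [85,[0,0,0.08],9.1],
    [85,[0,0,0],0],
    [85,[0,0,0],0]
  ]
}}

```text
clock: 3.25
tool_pos: [485.0, 291.9, 153.4]
ee_rot: [[0.923, -0.384, 0.0], [-0.384, -0.923, -0.0], [0.0, -0.0, -1.0]]
contact_force: [1.2, -0.4, 0.2]
finger_gap: 85.1
grip_force: 0.0
```

```bash
python3 d.py 487 293 80 -22.7
```

```text
t 3.25 pos [485.  291.9 153.4] yaw -22.56 tool delta [ 1.4 -1.7 73.4] turn 0.14 gap 85.05918485754742 grip 0.0 F [ 1.2 -0.4  0.2] T [0.04 0.06 0.02]
```

Request:
{"name": "shift_gripper", "arguments": {
  "segments": [
    [85,[0.0224,-0.0272,0.4],0.1],
    [85,[0,0,0.4],0],
    [85,[0,0,0.4],0],
    [85,[0,0,0.4],0],
    [85,[0,0,0.24],0],
    [85,[0,0,0.168],0],
    [85,[0,0,0],0]
  ]
}}

```text
clock: 4.12
tool_pos: [486.8, 292.9, 27.5]
ee_rot: [[0.922, -0.387, -0.001], [-0.387, -0.922, -0.0], [-0.0, 0.001, -1.0]]
contact_force: [-0.1, 0.5, -0.5]
finger_gap: 85.2
grip_force: 0.0
```

```bash
python3 - <<'E'
from h import *
cv2.imwrite("pics/s2.png",cv2.resize(env.get_image("scene")[60:220,250:450],None,fx=3.6,fy=3.6,interpolation=cv2.INTER_CUBIC))
E
```

```text
(no output)
```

View pics/s2.png

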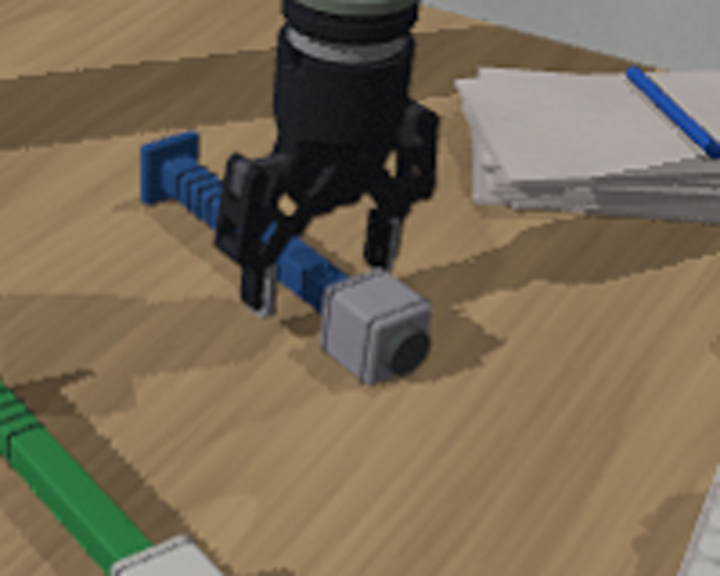

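The fingers straddle the handle, with the left pad at (262,295) and the right at (385,240), just behind the head at (378,325). Closing.

Request:
{"name": "shift_gripper", "arguments": {
  "segments": [
    [0,[0,0,0],0],
    [0,[0,0,0],0],
    [0,[0,0,0],0],
    [0,[0,0,0],0],
    [0,[0,0,0],0],
    [0,[0,0,0],0],
    [0,[0,0,0],0],
    [0,[0,0,0],0]
  ]
}}

```text
clock: 5.18
tool_pos: [487.1, 293.2, 28.2]
ee_rot: [[0.922, -0.387, 0.001], [-0.387, -0.922, 0.001], [0.001, -0.001, -1.0]]
contact_force: [0.3, 0.5, 5.2]
finger_gap: 21.0
grip_force: 60.0
```

Request:
{"name": "shift_gripper", "arguments": {
  "segments": [
    [0,[0,0,-0.048],0],
    [0,[0,0,-0.08],0],
    [0,[0,0,-0.08],0],
    [0,[0,0,-0.08],0],
    [0,[0,0,0],0],
    [0,[0,0,0],0]
  ]
}}

```text
clock: 5.92
tool_pos: [486.7, 292.9, 45.7]
ee_rot: [[0.922, -0.387, -0.0], [-0.387, -0.922, -0.0], [-0.0, 0.0, -1.0]]
contact_force: [-0.6, -0.3, -2.5]
finger_gap: 21.2
grip_force: 58.9
```

```bash
python3 d.py 575 -270 160 0;  python3 - <<'E'
from h import *
cv2.imwrite("pics/s3.png",cv2.resize(env.get_image("scene")[60:220,250:450],None,fx=3.6,fy=3.6,interpolation=cv2.INTER_CUBIC))
E
```

```text
t 5.925 pos [486.7 292.9  45.7] yaw -22.79 tool delta [ 299.3  484.8 -114.2] turn -22.79 gap 21.184844519910094 grip 58.88917922973633 F [-0.6 -0.3 -2.5] T [-0.    0.03  0.02]
```

View pics/s3.png

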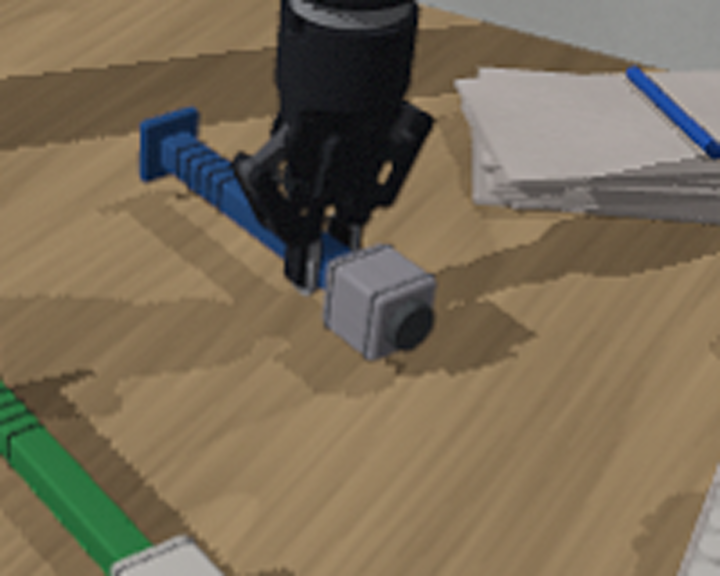

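It's off the desk and level. Lifting to carry height, then I'll check the grip position and level.

Request:
{"name": "shift_gripper", "arguments": {
  "segments": [
    [0,[0,0,-0.128],0],
    [0,[0,0,-0.224],0],
    [0,[0,0,-0.288],0],
    [0,[0,0,-0.288],0],
    [0,[0,0,-0.288],0],
    [0,[0,0,-0.288],0],
    [0,[0,0,-0.224],0],
    [0,[0,0,-0.128],0],
    [0,[0,0,0],0],
    [0,[0,0,0],0]
  ]
}}

```text
clock: 7.22
tool_pos: [486.4, 292.7, 161.1]
ee_rot: [[0.922, -0.387, -0.001], [-0.387, -0.922, -0.001], [-0.001, 0.001, -1.0]]
contact_force: [0.6, 0.5, -2.7]
finger_gap: 21.0
grip_force: 58.9
```

```bash
python3 d.py 575 -270 160 0;  python3 - <<'E'
from h import *
a=cv2.resize(env.get_image("scene")[40:200,250:400],None,fx=2.6,fy=2.6,interpolation=cv2.INTER_CUBIC)
b=cv2.resize(env.get_image("top")[150:310,80:200],None,fx=2.6*1.3,fy=2.6*1.3,interpolation=cv2.INTER_CUBIC)
b=b[:541]; a=cv2.copyMakeBorder(a,0,b.shape[0]-a.shape[0],0,0,0)
cv2.imwrite("pics/s4.png",np.hstack([a,b]));print(a.shape,b.shape)
E
```

```text
t 7.225 pos [486.4 292.7 161.1] yaw -22.79 tool delta [299.6 484.5   1.5] turn -22.79 gap 21.000128882642564 grip 58.91461372375488 F [ 0.6  0.5 -2.7] T [ 0.05 -0.05 -0.03]
(541, 390, 3) (541, 406, 3)
```

View pics/s4.png

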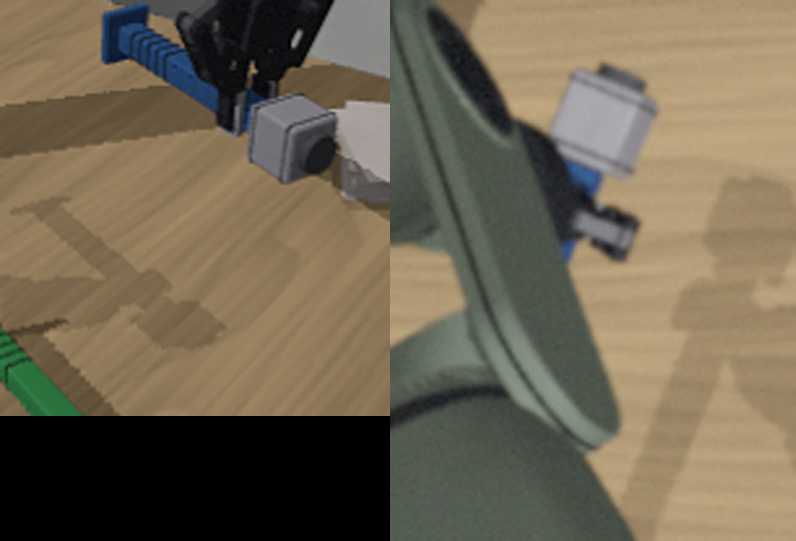

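The driver hangs level, with its head top face centred near crop (602,120). From that I'll compute where the balance point sits relative to the TCP.

```bash
python3 - <<'E'
from fit import *
p=px2w("top",142.7,185.5,177); ax=np.array([.922,-.387]);r=p[:2]-[486.4,292.7]
print(p,"along",r@ax,"(54 expected) across",r@[.387,.922])
q=[486.4,292.7,np.radians(-22.7)]
for l in[(79,22,177),(79,-22,177),(29,-22,177),(29,22,177)]: print((w2px("top",P(q,l))-[80,150])*3.38+[390,0])
for l in[(79,22,177),(79,-22,177),(29,-22,177),(29,22,177),(79,0,133+22),(-171,22,177),(-171,-22,177)]: print("sc",(w2px("scene",P(q,l))-[250,40])*2.6)
E
```

```text
[533.4 266.3 177. ] along 53.550799999999995 (54 expected) across -6.15179999999998
[574.4174239   60.36009071]
[644.48140983  87.85901113]
[610.6997937  170.61207834]
[540.66209982 142.53155796]
sc [340.87572887 113.22851689]
sc [293.89035454 128.56072474]
sc [248.7396507  101.22393943]
sc [294.96637563  87.02953236]
sc [313.17476703 149.2459813 ]
sc [140.95977551  -0.49261525]
sc [97.90896711 10.23778432]
```

Grip is within 1 mm of the balance point. Carrying to the stand.

To row units: 42 mm is 0.672, 26 mm is 0.416.

Request:
{"name": "shift_gripper", "arguments": {
  "segments": [
    [0,[0.128,0.192,0],0],
    [0,[0.256,0.4,0],0],
    [0,[0.416,0.672,0],0],
    [0,[0.416,0.672,0],0],
    [0,[0.416,0.672,0],0],
    [0,[0.416,0.672,0],0],
    [0,[0.416,0.672,0],0],
    [0,[0.416,0.672,0],0],
    [0,[0.416,0.672,0],0],
    [0,[0.416,0.672,0],0]
  ]
}}

```text
clock: 8.57
tool_pos: [555.7, -143.3, 161.6]
ee_rot: [[0.922, -0.388, -0.0], [-0.388, -0.922, -0.0], [-0.0, 0.0, -1.0]]
contact_force: [0.6, 0.2, -2.9]
finger_gap: 20.8
grip_force: 59.0
```

Request:
{"name": "shift_gripper", "arguments": {
  "segments": [
    [0,[0.416,0.672,0],0],
    [0,[0.352,0.576,0],0],
    [0,[0.208,0.336,0],0],
    [0,[0.112,0.192,0],0],
    [0,[0,0,0],-4],
    [0,[0,0,0],-7],
    [0,[0,0,0],-7],
    [0,[0,0,0],-4.8],
    [0,[0,0,0],0],
    [0,[0,0,0],0]
  ]
}}

```text
clock: 9.82
tool_pos: [575.9, -268.9, 161.8]
ee_rot: [[1.0, -0.0, -0.0], [-0.0, -1.0, 0.0], [-0.0, -0.0, -1.0]]
contact_force: [0.8, -0.5, -3.8]
finger_gap: 20.8
grip_force: 59.1
```

```bash
python3 d.py 575.3 -270.3 128 0.1; python3 - <<'E'
from h import *
cv2.imwrite("pics/s5.png",np.hstack([cv2.resize(x,(400,300+100),interpolation=cv2.INTER_CUBIC) for x in(env.get_image("scene")[180:420,60:300],env.get_image("top")[80:280,340:540])]))
E
```

```text
t 9.825 pos [ 575.9 -268.9  161.8] yaw -0.01 tool delta [-0.6  1.4 33.8] turn -0.11 gap 20.798264710378653 grip 59.11319553852081 F [ 0.8 -0.5 -3.8] T [ 0.05 -0.01 -0.01]
```

View pics/s5.png

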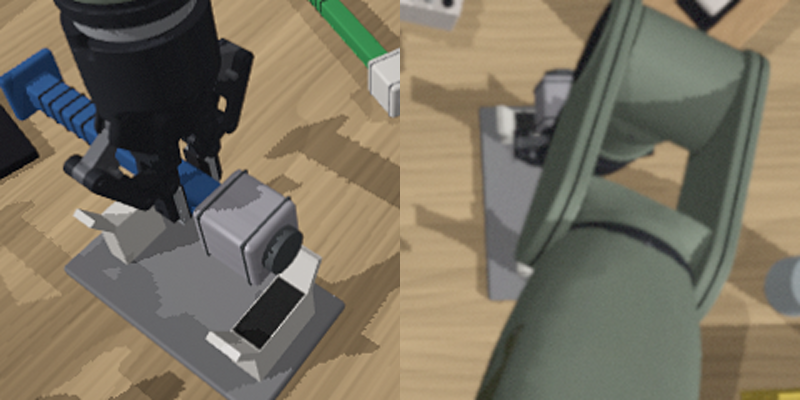

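The driver is level over the stand, with the head at (245,215) above the wide saddle (270,315). Lowering.

To row units: 10 mm is 0.16, 14 mm is 0.224.

Request:
{"name": "shift_gripper", "arguments": {
  "segments": [
    [0,[-0.0096,0.0192,0.096],0],
    [0,[0,0,0.192],0],
    [0,[0,0,0.224],0],
    [0,[0,0,0.224],0],
    [0,[0,0,0.16],0],
    [0,[0,0,0.096],0],
    [0,[0,0,0.064],0],
    [0,[0,0,0.064],0],
    [0,[0,0,0.064],0],
    [0,[0,0,0],0]
  ]
}}

```text
clock: 11.18
tool_pos: [575.2, -270.6, 87.6]
ee_rot: [[1.0, 0.0, -0.0], [0.0, -1.0, 0.0], [-0.0, -0.0, -1.0]]
contact_force: [-0.1, -0.6, -3.7]
finger_gap: 21.3
grip_force: 59.1
```

```bash
python3 d.py 575.3 -270.3 78 0.1; python3 - <<'E'
from h import *
cv2.imwrite("pics/s6.png",cv2.resize(env.get_image("scene")[230:420,60:300],None,fx=3,fy=3,interpolation=cv2.INTER_CUBIC))
E
```

```text
t 11.175 pos [ 575.2 -270.6   87.6] yaw 0.01 tool delta [ 0.1 -0.3  9.6] turn -0.09 gap 21.279556851121075 grip 59.12033557891846 F [-0.1 -0.6 -3.7] T [-0.02 -0.05 -0.05]
```

View pics/s6.png

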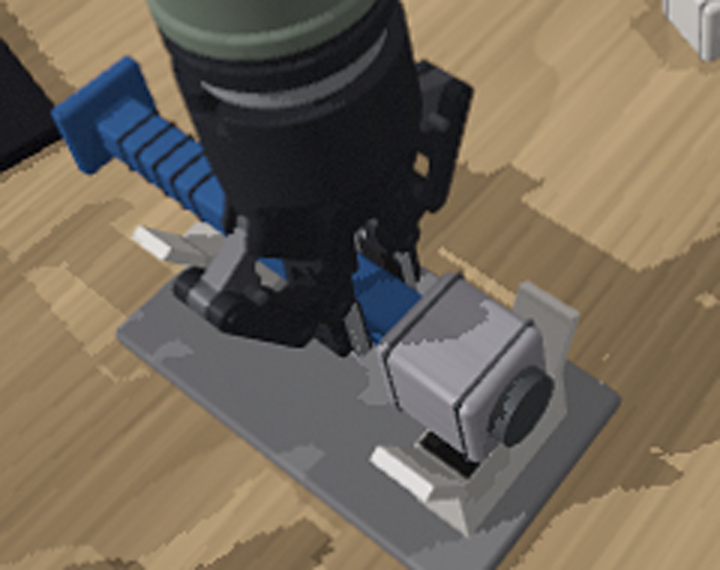

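Centred in the flare with no contact yet. Lowering the last 10 mm gently.

To row units: 2 mm is 0.032.

Request:
{"name": "shift_gripper", "arguments": {
  "segments": [
    [0,[0,0,0.032],0],
    [0,[0,0,0.032],0],
    [0,[0,0,0.032],0],
    [0,[0,0,0.032],0],
    [0,[0,0,0],0],
    [0,[0,0,0],0]
  ]
}}

```text
clock: 11.98
tool_pos: [575.4, -270.7, 79.8]
ee_rot: [[1.0, 0.0, 0.0], [0.0, -1.0, -0.0], [0.0, 0.0, -1.0]]
contact_force: [-0.1, -0.5, -3.4]
finger_gap: 21.1
grip_force: 59.1
```

Request:
{"name": "shift_gripper", "arguments": {
  "segments": [
    [0,[0,0,0.016],0],
    [0,[0,0,0.0128],0],
    [0,[0,0,0],0]
  ]
}}

```text
clock: 12.35
tool_pos: [575.4, -270.7, 78.3]
ee_rot: [[1.0, 0.0, 0.0], [0.0, -1.0, -0.0], [0.0, 0.0, -1.0]]
contact_force: [-1.4, 0.2, -1.7]
finger_gap: 20.7
grip_force: 59.3
```

```bash
python3 d.py 575.3 -270.3 78 0.1
```

```text
t 12.35 pos [ 575.4 -270.7   78.3] yaw 0.01 tool delta [-0.1 -0.4  0.3] turn -0.09 gap 20.73591813872393 grip 59.3122798204422 F [-1.4  0.2 -1.7] T [ 0.08  0.07 -0.  ]
```

Request:
{"name": "shift_gripper", "arguments": {
  "segments": [
    [0,[0,0,0.0096],0],
    [0,[0,0,0.0064],0],
    [0,[0,0,0],0],
    [0,[0,0,0],0]
  ]
}}

```text
clock: 12.85
tool_pos: [575.4, -270.7, 78.3]
ee_rot: [[1.0, 0.0, 0.001], [0.0, -1.0, -0.0], [0.001, 0.0, -1.0]]
contact_force: [-1.9, 0.5, 5.6]
finger_gap: 20.8
grip_force: 60.4
```

```bash
python3 d.py 575.3 -270.3 78 0.1
```

```text
t 12.85 pos [ 575.4 -270.7   78.3] yaw 0.01 tool delta [-0.1 -0.5  0.3] turn -0.09 gap 20.81602680090524 grip 60.41263461112976 F [-1.9  0.5  5.6] T [0.31 0.4  0.  ]
```

The force has turned upward (+5.6 N), so it's seated. Releasing and backing off.

Request:
{"name": "shift_gripper", "arguments": {
  "segments": [
    [60,[0,0,0],0],
    [60,[0,0,0],0],
    [60,[0,0,0],0],
    [60,[0,0,0],0],
    [60,[0,0,0],0],
    [60,[0,0,0],0]
  ]
}}

```text
clock: 13.6
tool_pos: [575.4, -270.7, 77.0]
ee_rot: [[1.0, 0.0, -0.0], [0.0, -1.0, -0.0], [-0.0, 0.0, -1.0]]
contact_force: [0.4, 0.9, -0.1]
finger_gap: 60.0
grip_force: 0.0
```

Request:
{"name": "shift_gripper", "arguments": {
  "segments": [
    [60,[0,0,-0.16],0],
    [60,[0,0,-0.32],0],
    [60,[0,0,-0.48],0],
    [60,[0,0,-0.64],0],
    [60,[0,0,-0.64],0],
    [60,[-0.64,0,-0.16],0],
    [60,[-0.8,0,0],0],
    [60,[-0.8,0,0],0],
    [60,[-0.8,0,0],0],
    [60,[0,0,0],0]
  ]
}}

```text
clock: 14.85
tool_pos: [382.5, -270.2, 228.0]
ee_rot: [[1.0, -0.002, -0.0], [-0.002, -1.0, -0.0], [-0.0, 0.0, -1.0]]
contact_force: [0.7, -0.8, -0.5]
finger_gap: 59.9
grip_force: 0.0
```

```bash
python3 - <<'E'
from h import *
cv2.imwrite("pics/s7.png",np.hstack([cv2.resize(x,(400,400),interpolation=cv2.INTER_CUBIC) for x in(env.get_image("scene")[220:420,80:280],env.get_image("top")[100:260,340:500])]))
E
```

```text
(no output)
```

View pics/s7.png

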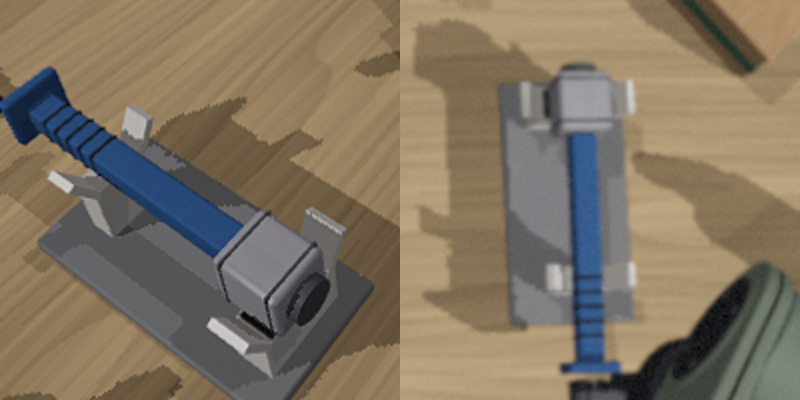

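The driver lies level in both saddles, with the head (583,102) in the wide one and the gripper clear. I'll check its position numerically, and hand in if it's within tolerance.

```bash
python3 - <<'E'
from h import *
p=px2w("top",413.2,140.8,94); e=p[:2]-[575.3+54,-270.3]; print(p,e)
if abs(e).max()<10: print(env.close_job())
E
```

```text
[ 623.6 -268.1   94. ] [-5.7  2.2]
the job is handed in; nothing more can be done
None
```

The blue driver is seated level in both saddles with its head in the wide one, about 6 mm along and 2 mm across from its place by the camera; the arm never went near the spare, and the job is handed in (no verdict was returned).

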